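# Roll the egg caddy into the candling dock

## Task

Take the egg caddy by its blue grip bar and roll it forward, all wheels staying on the bench, until both front swivel castors trail straight behind their pivots before its nose enters the yellow candling dock; then steer it in, nose first, without ramming the rails. Press it gently but firmly home against the red sprung pad, about 9 N for a full second (never as much as 18 N), then let go so that it stays square in the dock, its nose still resting against the pad and the castors still trailing. Leave everything else on the bench where it is.

Things in the scene. Friction and masses are not known exactly. Their poses are not given: they have to be found in the camera images.
- caddy: Steel egg caddy, rigid, 0.6 to 0.9 kg. Origin on the bench under the middle of the rear axle; x forward, y left, z up. Deck x -20..175, y +-62, z 32..42. Yellow tray and eggs x 60..172, y +-33, to z 91. Rear wheels (x 0, y +-50) do not swivel: it turns about the rear axle while rolling and will not go sideways. Front castors swivel, pivots at x 135, y +-45. Rolls at about 2 N, no brake.
- caddy_grip (a point): Centre of the caddy's blue grip bar, 85 above the bench, straight above the caddy's origin. The bar is 12 thick along the caddy's x, 70 long along its y, z 73 to 97, on two thin posts (y +-27) below it; free space 50 mm before and behind it. Axes as the caddy's.
- caddy_nose (a point): Middle of the front edge of the caddy's deck: caddy x 175, y 0, z 37; axes as the caddy's.
- castor_l_axle (a point): Wheel centre of the left front castor. It circles 14 mm about its upright pivot at caddy (135, 45), at z 15 (wheel radius 15); trailing straight it lies at caddy x 121, y 45. A red pointer on its stem above the deck points the same way. Starts far out of line; rolling the caddy straight forward some 60 to 80 mm swings it round to trail.
- castor_r_axle (a point): The same for the right front castor, pivot at caddy (135, -45); trailing straight at caddy x 121, y -45.
- dock: Yellow dock fixed to the bench: floor plate under 1 thick and two rails 50 high, 12 thick. Origin on the bench, middle of its mouth; x the way in (about world +y), z up. Straight rails x 45..210, 130 apart inside, so 3 to spare each side of the caddy; before them, x -3..45, they flare out at 0.42 rad.
- stop: Grey buffer block with black lamp head (90 high), fixed across the dock at dock x 155..180, differing each time. Origin on the bench; x the way in. The free front face of its red pad (90 wide, z 24..50) stands 0 to 14 mm beyond the origin in +x, set differently each time and not in this reading: find it by feel. The pad is sprung, 6 N per mm for up to 5 mm, then solid; it pushes back when let go.
- spray: Bystander: blue spray bottle, 64 across, 170 high; origin under its centre.
- torch: Bystander: black hand candling torch lying down, 120 long along its x, 28 thick; origin under its middle.
- eggcup: Bystander: white cup, 60 across, 50 high; origin under its centre.
- tape: Bystander: orange roll of tape, 90 across, 24 high; origin under its centre.
- chicktray: Bystander: open yellow plastic tray, 120 by 220, 50 high; origin under its centre.
- tally: Bystander: round steel tally counter, 48 across, 30 high; origin under its centre.
- mug: Bystander: blue mug, 80 across, 90 high; origin under its centre.

How it is judged:
On the way, in this order (a step that is already met when the one before it is completed fails the run):
1. the caddy has rolled at least 50 mm and both front castors trail within about 25 degrees of straight back, while its nose is still outside the dock's mouth (x of each of castor_l_axle, castor_r_axle in the frame of caddy below 0.1223 m and distance of caddy from where it was at the start of the episode above 0.05 m and x of caddy_nose in the frame of dock below 0 m), for 0.2 s.
2. the caddy is pressed on the sprung pad with more than 4 N for 0.4 s (contact force between caddy and stop above 4 N and x of caddy_nose in the frame of stop above -0.004 m), for 0.4 s.
At the end, for the whole second after the job is handed in: The caddy stands at rest on its wheels in the dock, its nose resting against the red pad (some contact force; nose from 4 mm before to 18 mm beyond the buffer's origin), square to the dock within 0.06 rad and within 8 mm of its middle line, both castors trailing within about 25 degrees (x of each of castor_l_axle, castor_r_axle in the frame of caddy below 0.1223 m and x of caddy_nose in the frame of stop between -0.004 and 0.018 m and contact force between caddy and stop above 0.05 N and angle between the x axis of caddy and the x axis of dock, either way round below 0.06 rad and y of caddy_nose in the frame of dock between -0.008 and 0.008 m and height (world z) of caddy below 0.006 m and angle between caddy's own z axis and vertical below 0.05 rad and linear speed of caddy below 0.01 m/s); the robot touches nothing.
It fails at once if the caddy bears on the sprung buffer with 18 N or more (contact force between caddy and stop above 18 N).
It fails at once if the caddy is forced on the dock's rails with more than 15 N (contact force between caddy and dock above 15 N).
It fails at once if the caddy is lifted more than 10 mm or tipped more than 0.12 rad (height (world z) of caddy above 0.01 m or angle between caddy's own z axis and vertical above 0.12 rad).
It fails at once if a bystander is moved more than 30 mm (distance of any of spray, torch, eggcup, tape, chicktray, tally, mug from where it was at the start of the episode above 0.03 m).
It also fails if it takes over 72 s, if anything falls off the work surface, if the arm or the gripper's body presses on something with over 40 N, if the wrist force passes 120 N, or if a joint passes its speed limit or range.

## Robot

A 7-joint arm with a two-finger parallel gripper is mounted at the origin on the work surface. World frame = base frame: x ahead of the robot, y to its left, z up, the work surface at z = 0. Lengths are in m, angles in rad, forces in N, time in s.
With the tool pointing down it reaches from about 0.4 to 0.85 m from the base axis. Payload 10.4 kg.
Tool frame: the origin (TCP) lies at the very end of the fingers, on their centre line; the grasp point (between the pads) lies 19 mm behind it; x points along the fingers, y is the direction in which the jaws open and shut, and the axes are right-handed (so a half turn about x gives the same grasp; the last joint's range is limited). The gripper opens to 85 mm and grips with 20 to 120 N. Pads are 22 mm wide; open, the fingers measure 114 mm over their backs; the gripper's body (76 mm by 85 mm) begins 54 mm behind the grasp point. The pads swing forward as they close: fully open they stand 13 mm farther back than shut.
Start: joints at [-1.193, 0.332, -0.065, 1.46, 0.022, 1.35, -0.088], TCP at [0.244, 0.575, 0.231] pointing down, gripper open.
Joint ranges: [-2.6, 2.6], [-0.5, 2.12], [-1.47, 1.34], [0.16, 2.42], [-1.27, 4.41], [0.06, 2.06], [-2.6, 2.6]. Speed limits (rad/s): [2.22, 2.22, 2.79, 2.79, 3.14, 3.14, 3.14].

## Interface

Orientations are given as a unit quaternion [x, y, z, w].
In Python, from workcell import monitor, camera, ticket, regions_of gives the robot as it stands.
- The arm moves only by the tool step_arm, never from a script. Its argument "increments" is a list of rows, each a list of 5 numbers: the finger opening in m, from 0 to 0.0854, then the shift along the world's x, y, z in m, then the turn about the world's z in rad. A call has 1 to 12 rows; each row shifts and turns the commanded pose from where the row before left it; what a row does not reach is not made up. A row lasts 1/12 s, in which the tool goes at most 41.7 mm and 7.16 degrees, less where a joint would pass 70% of its speed; a pose out of reach is approached as far as the arm can. A call with a gripper value outside its range is refused whole. The fingers move at their own pace and stop on an object; "force" is the grip in N (left out, the last holds). Time passes only in rows, so rows that do not move let the fingers close. It gives the time, the measured TCP pose, the force and the opening at its end, in the units of the state.
- monitor.get_obs(): the state, without advancing time (a new reading comes with each control period).
- camera(name): name is "scene" or "side" or "wrist"; returns a dict with "color" (384x512x3 uint8, red, green, blue), "range_z" (384x512 float32, m along the optical axis (not along the pixel's ray), 0 where there is no reading), "fx", "fy", "cx", "cy" (pixels), "cam_to_world" (4x4, takes a point from camera to world coordinates). Camera axes: x right, y up, looking along -z (the intrinsics and any distortion apply to the point x, -y, -z); pixel columns grow to the right and rows downward; lengths in m; the calibration is good to about 2 mm. The wrist camera is an equidistant fisheye: a pixel r from the principal point sees the ray r / f radians off the axis. A picture is of the moment at which its call begins.
- ticket.hand_in(): hands the job in, once; it reports no verdict.
Trained networks look in a picture, given as the dict that the camera call returned (one of the last four; its "shot" number tells which), for a name from the list of things; names that differ only in an ending like _2 or _b are one class to them, and where a whole thing is asked for, a point or a joint stands for the part that bears it (a point fixed in the world has none). Each returns a list of dicts, best first, with "p" (0 to 1); they miss things now and then, are a little off and sometimes report something else, mostly with a low value. They report only what shows in the picture. A call takes as long as a camera call.
- regions_of(picture, query): "region" (384x512 bool, what is visible of it) and "centre" ([row, column] in pixels, amid what is visible of it).
The state is a dict: "clock": time; "joint_pos": joint angles; "joint_velocities": joint speeds; "tau": joint torques, N m; "position": TCP position; "ee_rot": TCP orientation; "ft_force": force on the tool from outside, world axes, zero at the start; "torque": the same for the moment, N m; "grip_width": opening from 0.0 (shut) to 1.0 (fully open).
Only numpy, scipy, OpenCV 4.12 (cv2) and the standard library are available. Lean on these libraries where they do the work, as an engineer would, in place of code of your own. Each camera call takes 0.05 s, during which the arm holds its last target. There are 200 camera calls.

## Working session

There is one attempt and no reset: what is moved stays moved. The work goes in short steps, Python scripts to look and compute and a tool call to move; the robot and the scene stay as the last step left them, time stands still between calls to the robot, and variables do not carry over. Pictures are saved under pics/ and viewed, about 8 in all and at most 12, crops included, and the job is handed in when it is done.

Besides the shell and the picture viewer there is one more tool, called after "Call:" as name([rows], argument=value, ...), one row to a line, values as JSON. step_arm: Moves the arm, as the interface text tells. Its arguments: {"type":"object","properties":{"increments":{"type":"array"},"force":{"type":"number"}},"required":["increments"]}

```bash
mkdir -p pics; ls
cat > h.py <<'E'
import numpy as np, cv2
from workcell import monitor, camera, ticket, regions_of
def pts(p):
    Z=p["range_z"]; v,u=np.indices(Z.shape); x=(u-p["cx"])/p["fx"]; y=(v-p["cy"])/p["fy"]
    P=np.stack([x*Z,-y*Z,-Z],-1); M=np.array(p["cam_to_world"]); W=P@M[:3,:3].T+M[:3,3]; W[Z<=0]=np.nan
    return W
def save(p,n,crop=None,s=1):
    im=p["color"][...,::-1]
    if crop: a,b,c,d=crop; im=im[a:b,c:d]
    cv2.imwrite("pics/"+n,cv2.resize(im,None,fx=s,fy=s,interpolation=cv2.INTER_CUBIC))
E
python3 - <<'E'
from h import *
print(monitor.get_obs())
a=camera("scene");b=camera("side")
cv2.imwrite("pics/a.png",np.vstack([np.hstack([a["color"],b["color"]])])[...,::-1][:, :, :].copy()) 
im=cv2.imread("pics/a.png"); cv2.imwrite("pics/a.png",cv2.resize(np.vstack([im[:,:512],im[:,512:]]),(800,1200))[:600]); cv2.imwrite("pics/b.png",cv2.resize(im[:,512:],(800,600)))
for n,p in(("scene",a),("side",b)):
  W=pts(p); print(n,np.round(p["cam_to_world"],3).tolist(),p["fx"])
  for q in ["caddy","caddy_grip","caddy_nose","castor_l_axle","castor_r_axle","dock","stop","spray","torch","eggcup","tape","chicktray","tally","mug"]:
    r=regions_of(p,q)
    for d in r[:2]:
      w=W[d["region"]]; w=w[~np.isnan(w[:,0])]
      if len(w): print(q,round(d["p"],2),np.round(d["centre"]),len(w),np.round(np.median(w,0),3),np.round(np.percentile(w,2,0),3),np.round(np.percentile(w,98,0),3))
E
```

```text
pics
{'clock': 0.0, 'joint_pos': array([-1.19257363,  0.33290687, -0.06470457,  1.46091628,  0.02160098,
        1.34986304, -0.08847904]), 'joint_velocities': array([ 0.00039247, -0.00053735,  0.00213936, -0.00218297, -0.00101035,
        0.00087983,  0.00077682]), 'tau': array([-7.35633694e-05, -6.25452447e+01,  4.88541042e-02, -3.91605949e+01,
        1.62490614e-02,  9.83878796e-03,  1.30858643e-05]), 'position': array([0.24372339, 0.57513706, 0.23050602]), 'ee_rot': array([ 0.14026131,  0.69303405, -0.14123775,  0.69287984]), 'ft_force': array([-0.36087633, -0.71296099, -0.69514081]), 'torque': array([-0.07426727,  0.00743229,  0.01718002]), 'grip_width': 1.0003868551262265}
scene [[-0.587, -0.644, 0.491, 1.065], [0.81, -0.469, 0.353, 0.344], [0.003, 0.605, 0.796, 0.866], [0.0, 0.0, 0.0, 1.0]] 393.4275303984746
caddy 0.9 [152. 185.] 2629 [ 0.586 -0.237  0.043] [ 0.507 -0.343  0.032] [ 0.638 -0.151  0.095]
caddy_grip 0.78 [153. 185.] 2570 [ 0.585 -0.237  0.043] [ 0.508 -0.342  0.034] [ 0.637 -0.151  0.094]
caddy_nose 0.9 [148. 182.] 2663 [ 0.586 -0.237  0.043] [ 0.507 -0.344  0.0
[... 1979 characters left out ...]
.052  0.095] [ 0.752 -0.065  0.007] [ 0.807 -0.024  0.17 ]
torch 0.61 [165. 178.] 583 [0.378 0.134 0.022] [ 0.326  0.101 -0.   ] [0.43  0.173 0.029]
eggcup 0.59 [196. 163.] 723 [0.359 0.019 0.032] [ 0.334 -0.011  0.001] [0.386 0.044 0.051]
tape 0.86 [136. 324.] 485 [0.756 0.223 0.018] [ 0.725  0.163 -0.001] [0.806 0.251 0.025]
chicktray 0.62 [290. 375.] 8420 [ 0.78  -0.222  0.006] [ 0.714 -0.323  0.002] [ 0.83  -0.106  0.05 ]
tally 0.89 [254. 152.] 432 [ 0.351 -0.129  0.021] [ 0.331 -0.146  0.006] [ 0.371 -0.104  0.03 ]
mug 0.62 [160. 346.] 1373 [0.775 0.075 0.062] [0.745 0.047 0.002] [0.82  0.125 0.09 ]
mug 0.31 [134. 253.] 3594 [0.568 0.238 0.   ] [ 0.476  0.157 -0.003] [0.658 0.356 0.05 ]
```

View pics/a.png

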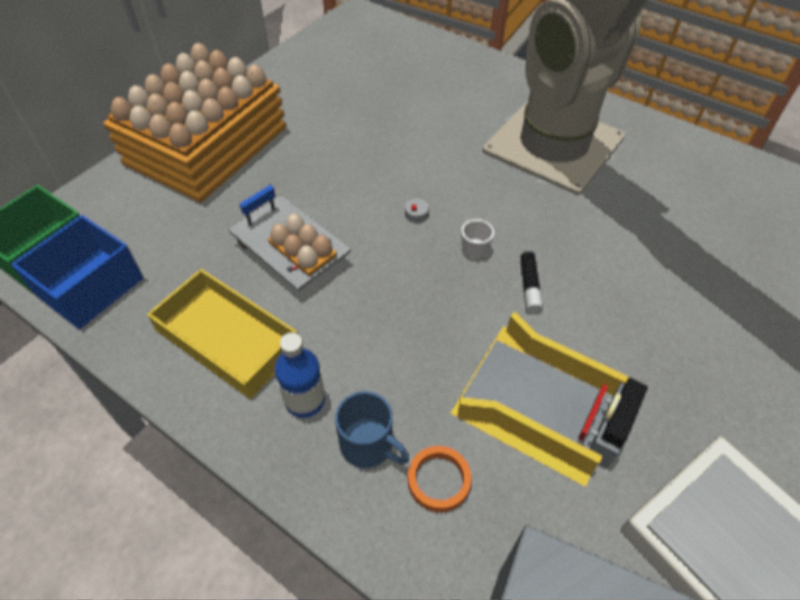

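View pics/b.png

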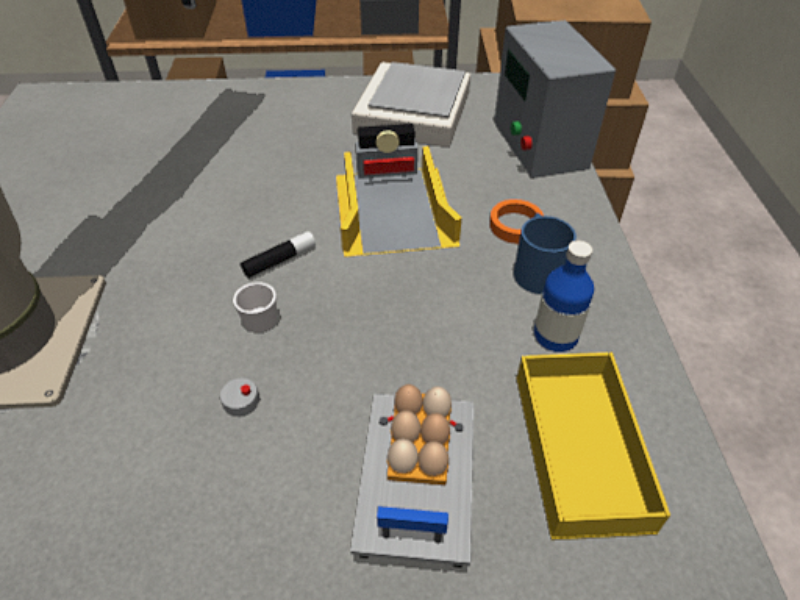

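```bash
cat >> h.py <<'E'
def deck(p,show=True,ylim=(-0.4,0.5)):
    """caddy pose from deck-level points"""
    W=pts(p); best=None
    for q in ("caddy","caddy_nose","caddy_grip"):
        for d in regions_of(p,q):
            m=cv2.dilate(d["region"].astype(np.uint8),np.ones((7,7)))>0
            w=W[m&~np.isnan(W[...,0])]; t=w[(w[:,2]>.037)&(w[:,2]<.047)]
            if len(t)>(0 if best is None else len(best)) and len(t)>200: best=t
        
    return W,best
def railfit(p):
    W=pts(p);c=p["color"].astype(int)
    y=(c[...,0]>90)&(c[...,1]>70)&(c[...,2]<c[...,0]*.5)
    m=y&(W[...,2]>.044)&(W[...,2]<.056)&(W[...,1]>.1)&(W[...,0]>.44)&(W[...,0]<.7)
    return W[m]
E
python3 - <<'E'
from h import *
for n in("scene","side"):
  p=camera(n); W,t=deck(p)
  print(n,len(t)); r=cv2.minAreaRect(t[:,:2].astype(np.float32)*1000); print("deck rect",r, t[:,2].mean())
  c=p["color"].astype(int); bl=(c[...,2]>90)&(c[...,0]<80)&(W[...,2]>.085)&(W[...,2]<.105)&(W[...,1]<-.2)&(W[...,0]<.68)&(W[...,0]>.45)
  b=W[bl]; print("bar",len(b),cv2.minAreaRect(b[:,:2].astype(np.float32)*1000), b[:,2].max(),b.mean(0))
  R=railfit(p); print("rail",len(R),cv2.minAreaRect(R[:,:2].astype(np.float32)*1000),R[:,2].mean())
  mx=.57
  for s in(R[R[:,0]<mx],R[R[:,0]>mx]):
    # straight part: fit line to y>.23
    q=s[s[:,1]>.225]; f=np.polyfit(q[:,1],q[:,0],1); print(" side",len(q),"slope",f[0],"x@.25",np.polyval(f,.25),"res",np.ptp(q[:,0]-np.polyval(f,q[:,1])),"y range",s[:,1].min(),s[:,1].max(),"x",s[:,0].min(),s[:,0].max())
  pl=W[(W[...,1]>.1)&(W[...,1]<.4)&(W[...,0]>.49)&(W[...,0]<.65)&(c[...,0]>110)&(c[...,1]<60)&(c[...,2]<60)]
  print("red",len(pl),cv2.minAreaRect(pl[:,:2].astype(np.float32)*1000),pl.min(0),pl.max(0))
  red=(c[...,0]>120)&(c[...,1]<70)&(c[...,2]<70)&(W[...,1]<-.1)&(W[...,2]>.035)
  rr=W[red]; 
  for k in(0,1): 
    s=rr[(rr[:,0]<.575)==(k==0)]; print("ptr",len(s),s.mean(0) if len(s) else"")
E
```

```text
scene 1315
deck rect ((571.034912109375, -248.40811157226562), (198.51583862304688, 125.53292846679688), 81.51155090332031) 0.040462665793421164
bar 87 ((559.8646850585938, -325.23638916015625), (15.348970413208008, 69.60199737548828), 83.23909759521484) 0.09794117296841376 [ 0.56058481 -0.32363035  0.09450906]
rail 954 ((568.315673828125, 273.1934814453125), (189.77452087402344, 209.0028076171875), 4.20520544052124) 0.04803416208978764
 side 292 slope -0.06206641282507489 x@.25 0.49791939897419696 res 0.06313856303899501 y range 0.16252207892635756 0.3611380849848729 x 0.4809697741170623 0.5463614228575885
 side 412 slope -0.08443895161657748 x@.25 0.6406296118471878 res 0.06659103099466379 y range 0.17551688254316075 0.38252132936020655 x 0.5729389134251415 0.6703733907358831
red 88 ((562.3547973632812, 342.48370361328125), (88.09825134277344, 6.608191967010498), 5.070009708404541) [0.51838292 0.33584058 0.04560576] [0.60652363 0.34850359 0.05091431]
ptr 0 
ptr 1 [ 0.61520219 -0.19093008  0.04458546]
side 4602
deck rect ((569.6160278320312, -251.43215942382812), (196.59727478027344
[... 265 characters left out ...]
46191406), (189.3025360107422, 211.7805938720703), 4.575021743774414) 0.048947767038166
 side 141 slope -0.07909216330085296 x@.25 0.4958748265585642 res 0.012148153554565888 y range 0.1551098854692372 0.36588657201767505 x 0.47894802591874497 0.5038094349920578
 side 144 slope -0.07811164466691936 x@.25 0.6381910445769028 res 0.011669495852502876 y range 0.16898730412181184 0.3787564456783704 x 0.6247479858431209 0.6677873499651559
red 75 ((560.743408203125, 348.1900634765625), (86.50702667236328, 26.74505043029785), 2.313011646270752) [0.51789886 0.33319446 0.03737626] [0.60412783 0.36297869 0.05278183]
ptr 8 [ 0.5417614  -0.18564275  0.04515215]
ptr 8 [ 0.61623067 -0.19526178  0.04536341]
```

Call:
step_arm([
  [0.055,0.0125,-0.035,0,0.0105],
  [0.055,0.0125,-0.035,0,0.0105],
  [0.055,0.0125,-0.035,0,0.0105],
  [0.055,0.0125,-0.035,0,0.0105],
  [0.055,0.0125,-0.035,0,0.0105],
  [0.055,0.0125,-0.035,0,0.0105],
  [0.055,0.0125,-0.035,0,0.0105],
  [0.055,0.0125,-0.035,0,0.0105],
  [0.055,0.0125,-0.035,0,0.0105],
  [0.055,0.0125,-0.035,0,0.0105],
  [0.055,0.0125,-0.035,0,0.0105],
  [0.055,0.0125,-0.035,0,0.0105],
])

```text
clock: 2.9
position: [0.3941, 0.1537, 0.2316]
ee_rot: [0.097, 0.7, -0.096, 0.701]
ft_force: [1.2, -0.0, 0.2]
grip_width: 0.643
```

Call:
step_arm([
  [0.055,0.0125,-0.035,0,0.0105],
  [0.055,0.0125,-0.035,0,0.0105],
  [0.055,0.0125,-0.035,0,0.0105],
  [0.055,0.0125,-0.035,0,0.0105],
  [0.055,0.0125,-0.035,0,0.0105],
  [0.055,0.0125,-0.035,0,0.0105],
  [0.055,0.0125,-0.035,0,0.0105],
  [0.055,0.0125,-0.035,0,0.0105],
  [0.055,0.0125,-0.035,0,0.0105],
  [0.055,0.0125,-0.035,0,0.0105],
  [0.055,0.0125,-0.035,0,0.0105],
  [0.055,0,0,0,0.0105],
])

```text
clock: 3.9
position: [0.5311, -0.2365, 0.2308]
ee_rot: [0.053, 0.705, -0.056, 0.705]
ft_force: [-0.6, 0.0, 0.1]
grip_width: 0.643
```

Call:
step_arm([
  [0.055,0.007,-0.0225,-0.02,0],
  [0.055,0.007,-0.0225,-0.02,0],
  [0.055,0.007,-0.0225,-0.02,0],
  [0.055,0.007,-0.0225,-0.02,0],
  [0.055,0,0,-0.02,0],
  [0.055,0,0,0,0],
])

```text
clock: 4.4
position: [0.5572, -0.3197, 0.1271]
ee_rot: [0.054, 0.707, -0.053, 0.703]
ft_force: [0.3, 1.3, -0.8]
grip_width: 0.645
```

Run:
```python
from h import *
o=monitor.get_obs();print(o["clock"],o["position"],o["joint_pos"],o["ft_force"],o["torque"])
from scipy.spatial.transform import Rotation as R
y=R.from_quat(o["ee_rot"]).as_matrix();print(np.degrees(np.arctan2(y[1,1],y[0,1])),y[:,0])
p=camera("side");save(p,"c.png",(200,384,180,364),3)
p=camera("wrist");save(p,"d.png",None,1.5)
```

```text
4.4 [ 0.55717011 -0.31970037  0.12706622] [-0.07549464  0.52830992  0.7163733   1.56360778 -0.36206477  1.19317263
  2.1301934 ] [ 0.33484805  1.32580503 -0.77171227] [ 0.11958705 -0.02766741  0.01740683]
81.36501061530605 [-0.00601891  0.00165476 -0.99998052]
```

View pics/c.png

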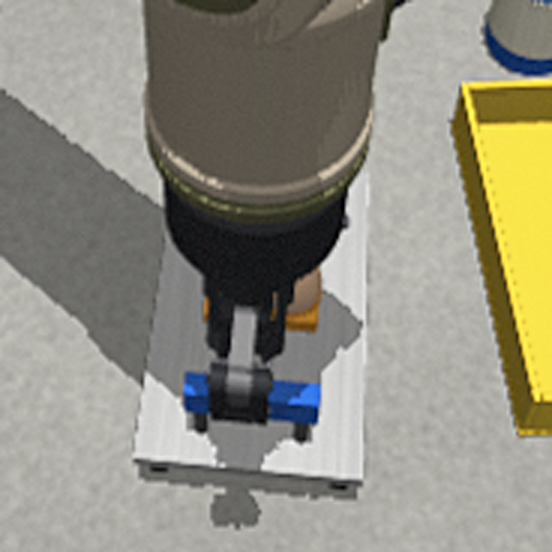

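View pics/d.png

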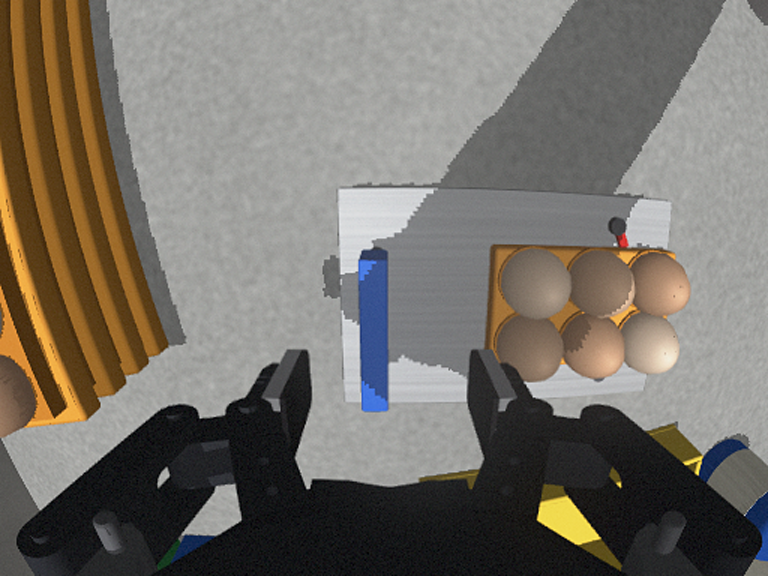

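Call:
step_arm([
  [0.055,0.002,-0.007,-0.005,0],
  [0.055,0,0,-0.014,0],
  [0.055,0,0,-0.014,0],
  [0.055,0,0,-0.014,0],
  [0.055,0,0,-0.012,0],
  [0.055,0,0,0,0],
])

```text
clock: 5.0
position: [0.5599, -0.3252, 0.0688]
ee_rot: [0.053, 0.707, -0.052, 0.704]
ft_force: [0.7, 0.6, -0.5]
grip_width: 0.639
```

Call:
step_arm([
  [0.0,0,0,0,0],
  [0.0,0,0,0,0],
  [0.0,0,0,0,0],
  [0.0,0,0,0,0],
  [0.0,0,0,0,0],
  [0.0,0,0,0,0],
  [0.0,0,0,0,0],
  [0.0,0,0,0,0],
], force=40)

```text
clock: 5.67
position: [0.5618, -0.3269, 0.0732]
ee_rot: [0.052, 0.705, -0.053, 0.706]
ft_force: [-0.7, -0.2, 5.9]
grip_width: 0.13
```

```bash
cat >> h.py <<'E'
from scipy.spatial.transform import Rotation as Rot
def tool():
    o=monitor.get_obs(); y=Rot.from_quat(o["ee_rot"]).as_matrix()
    print(round(o["clock"],2),np.round(o["position"],4),"az",round(np.degrees(np.arctan2(y[1,1],y[0,1])),2),"F",np.round(o["ft_force"],2),"T",np.round(o["torque"],2),"w",round(o["grip_width"]*85.4,1),"j7",round(o["joint_pos"][6],2))
E
python3 -c "from h import *;tool()"
```

```text
5.67 [ 0.5618 -0.3269  0.0732] az 81.47 F [-0.67 -0.18  5.9 ] T [-0.05  0.13  0.04] w 11.1 j7 2.17
```

Call:
step_arm([
  [0.0,0.0003,0.002,0.003,0],
  [0.0,0.0006,0.004,0,0],
  [0.0,0.00074,0.005,0,0],
  [0.0,0.00074,0.005,0,0],
  [0.0,0.00074,0.005,0,0],
  [0.0,0.00074,0.005,0,0],
  [0.0,0.00074,0.005,0,0],
  [0.0,0.00074,0.005,0,0],
  [0.0,0.00074,0.005,0,0],
  [0.0,0.00074,0.005,0,0],
  [0.0,0.00074,0.005,0,0],
  [0.0,0.00074,0.005,0,0],
])

```text
clock: 6.67
position: [0.5697, -0.2699, 0.0753]
ee_rot: [0.053, 0.705, -0.053, 0.705]
ft_force: [-0.0, -0.8, -6.9]
grip_width: 0.13
```

```bash
python3 -c "from h import *;tool()"
```

```text
6.67 [ 0.5697 -0.2699  0.0753] az 81.48 F [-0.02 -0.79 -6.89] T [-0.64  0.1   0.01] w 11.1 j7 2.07
```

Call:
step_arm([
  [0.0,0.00074,0.005,-0.001,0],
  [0.0,0.00074,0.005,-0.0006,0],
  [0.0,0.00074,0.005,0,0],
  [0.0,0.00074,0.005,0,0],
  [0.0,0.00074,0.005,0,0],
  [0.0,0.00074,0.005,0,0],
  [0.0,0.00074,0.005,0,0],
])

```text
clock: 7.25
position: [0.575, -0.2351, 0.0739]
ee_rot: [0.053, 0.705, -0.053, 0.705]
ft_force: [0.4, -1.2, -4.0]
grip_width: 0.13
```

```bash
python3 -c "
from h import *;tool()
p=camera('side');save(p,'e.png',(150,370,170,390),2.7)"
```

```text
7.25 [ 0.575  -0.2351  0.0739] az 81.47 F [ 0.41 -1.16 -4.  ] T [-0.54  0.01 -0.02] w 11.1 j7 2.02
```

View pics/e.png

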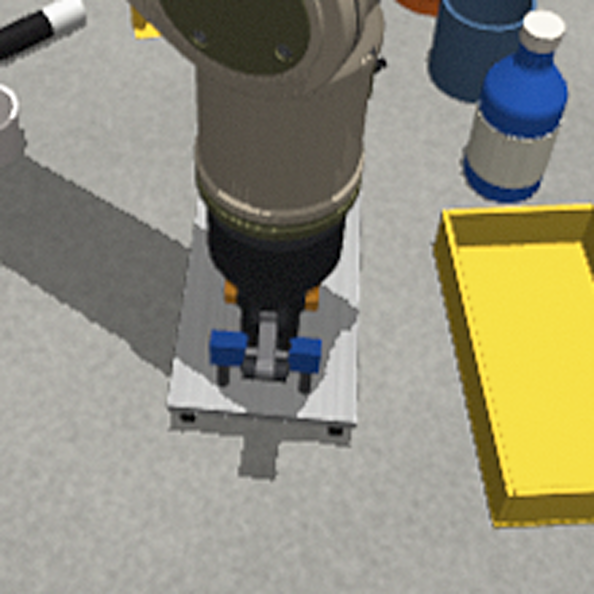

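Call:
step_arm([
  [0.0,0.0007,0.005,-0.0006,0],
  [0.0,0.00088,0.0059,-0.0006,0],
  [0.0,0.00088,0.0059,0,0],
  [0.0,0.00088,0.0059,0,0],
  [0.0,0.00088,0.0059,0,0],
  [0.0,0.00088,0.0059,0,0],
  [0.0,0.00088,0.0059,0,0],
  [0.0,0.00088,0.0059,0,0],
  [0.0,0.00088,0.0059,0,0],
  [0.0,0.00088,0.0059,0,0],
  [0.0,0.00088,0.0059,0,0],
  [0.0,0.00044,0.003,0,0],
  [0.0,0,0,0,0],
])

```text
validation failed for argument at $.in...
```

Call:
step_arm([
  [0.0,0.0007,0.005,-0.0006,0],
  [0.0,0.00088,0.0059,-0.0006,0],
  [0.0,0.00088,0.0059,0,0],
  [0.0,0.00088,0.0059,0,0],
  [0.0,0.00088,0.0059,0,0],
  [0.0,0.00088,0.0059,0,0],
  [0.0,0.00088,0.0059,0,0],
  [0.0,0.00088,0.0059,0,0],
  [0.0,0.00088,0.0059,0,0],
  [0.0,0.00088,0.0059,0,0],
  [0.0,0.00044,0.003,0,0],
  [0.0,0,0,0,0],
])

```text
clock: 8.3
position: [0.5844, -0.1728, 0.0731]
ee_rot: [0.053, 0.705, -0.052, 0.705]
ft_force: [-2.7, 2.3, 6.0]
grip_width: 0.135
```

```bash
cat >> h.py <<'E'
def measure(names=("scene","side"),yaw0=81.5):
    """fit deck outline rect (known 195x124) to visible deck points via edge percentiles in the yaw0 frame; rails likewise"""
    for n in names:
        p=camera(n); W,t=deck(p)
        if t is not None:
            r=cv2.minAreaRect(t[:,:2].astype(np.float32)*1000); print(n,"deck",len(t),np.round(r[0],1),np.round(r[1],1),round(r[2],2))
            a=np.radians(yaw0);d=np.array([np.cos(a),np.sin(a)]);l=np.array([-d[1],d[0]])
            s=t[:,:2]@d;v=t[:,:2]@l
            # side edges: extremes of v binned along s, line fit
            for f,nm in((np.max,"L"),(np.min,"R")):
                E=[]
                for b in np.arange(s.min(),s.max(),.008):
                    m=(s>=b)&(s<b+.008)
                    if m.sum()>4:E.append((b+.004,f(v[m])))
                E=np.array(E); k=(abs(E[:,1]-(E[:,1].max() if nm=="L" else E[:,1].min()))<.02); E=E[k]
                q=np.polyfit(E[:,0],E[:,1],1); 
                P0=d*E[:,0].mean()+l*np.polyval(q,E[:,0].mean()); print("  edge",nm,len(E),"az",round(yaw0+np.degrees(q[0]),2),"at",np.round(P0,4),"res",round(np.std(E[:,1]-np.polyval(q,E[:,0]))*1e3,1))
E
python3 -c "
from h import *;tool();measure()"
```

```text
8.3 [ 0.5844 -0.1728  0.0731] az 81.55 F [-2.7   2.26  6.05] T [ 0.25  0.56 -0.06] w 11.5 j7 1.91
scene deck 1575 [593.9 -94.6] [196.6 126.1] 81.61
  edge L 25 az 81.82 at [ 0.5333 -0.0836] res 1.1
  edge R 25 az 81.64 at [ 0.6554 -0.1019] res 0.5
side deck 2423 [592.1 -99. ] [196.2 124.1] 81.47
  edge L 24 az 81.34 at [ 0.5311 -0.0921] res 0.5
  edge R 25 az 81.6 at [ 0.6528 -0.1062] res 0.5
```

Call:
step_arm([
  [0.0,0.00044,0.003,0.0007,0],
  [0.0,0.00088,0.0059,0,0],
  [0.0,0.00088,0.0059,0,0],
  [0.0,0.00088,0.0059,0,0],
  [0.0,0.00088,0.0059,0,0],
  [0.0,0.00044,0.003,0,0],
  [0.0,0.00085,0.0059,0,0.0113],
  [0.0,0.00078,0.0059,0,0.0113],
  [0.0,0.00071,0.006,0,0.0113],
  [0.0,0.00065,0.006,0,0.0113],
  [0.0,0.00058,0.006,0,0.0113],
  [0.0,0.00051,0.006,0,0.0113],
])

```text
clock: 9.7
position: [0.5926, -0.1083, 0.0733]
ee_rot: [0.028, 0.706, -0.028, 0.707]
ft_force: [0.8, -0.6, 1.1]
grip_width: 0.128
```

```bash
python3 -c "from h import *;tool()"
```

```text
9.7 [ 0.5926 -0.1083  0.0733] az 85.44 F [ 0.76 -0.6   1.07] T [-0.55 -0.24 -0.09] w 10.9 j7 1.85
```

Call:
step_arm([
  [0.0,0.00044,0.006,0,0.0113],
  [0.0,0.00038,0.006,0,0.0113],
  [0.0,0.00031,0.006,0,0.0113],
  [0.0,0.00024,0.006,0,0.0113],
  [0.0,0.00017,0.006,0,0.0113],
  [0.0,0.0001,0.006,0,0.0113],
  [0.0,4e-05,0.006,0,0.0113],
  [0.0,-3e-05,0.006,0,0.0113],
  [0.0,-0.0001,0.006,0,0.0113],
  [0.0,-0.00017,0.006,0,0.0113],
  [0.0,0,0,0,0],
  [0.0,0,0,0,0],
])

```text
clock: 10.7
position: [0.5937, -0.0477, 0.0732]
ee_rot: [-0.011, 0.707, 0.012, 0.707]
ft_force: [1.0, 2.1, 0.4]
grip_width: 0.13
```

```bash
cat >> h.py <<'E'
def rails(names=("scene","side")):
    for n in names:
        p=camera(n);R=railfit(p)
        for nm,x0,x1 in(("L",.48,.515),("R",.62,.66)):
            q=R[(R[:,1]>.225)&(R[:,1]<.37)&(R[:,0]>x0)&(R[:,0]<x1)]
            if len(q)>20: f=np.polyfit(q[:,1],q[:,0],1);print(n,nm,len(q),"az",round(90-np.degrees(f[0]),2),"x@.25",np.round(np.polyval(f,.25),4),"y",q[:,1].min(),q[:,1].max())
E
python3 -c "
from h import *;tool();measure(yaw0=92);rails()"
```

```text
10.7 [ 0.5937 -0.0477  0.0732] az 91.91 F [1.   2.05 0.38] T [ 0.25 -0.24 -0.02] w 11.1 j7 1.85
scene deck 1727 [589.1  30.6] [126.6 195. ] 2.15
  edge L 22 az 91.62 at [0.527  0.0431] res 0.9
  edge R 25 az 92.0 at [0.6508 0.0354] res 0.8
side deck 1863 [587.8  25. ] [124.  196.5] 1.82
  edge L 25 az 91.67 at [0.5267 0.0247] res 0.6
  edge R 20 az 92.08 at [0.6495 0.0089] res 0.5
scene L 291 az 94.64 x@.25 0.4983 y 0.22511780608643245 0.36115840430670826
scene R 374 az 94.65 x@.25 0.6405 y 0.22515244361191994 0.3699732917213441
side L 139 az 94.38 x@.25 0.4958 y 0.22522066796975415 0.3672229612256295
```

Call:
step_arm([
  [0.0,-0.0001,0.003,0,0.006],
  [0.0,-0.00018,0.005,0,0.01],
  [0.0,-0.0003,0.006,0,0.0113],
  [0.0,-0.00037,0.006,0,0.0113],
  [0.0,-0.0003,0.004,0,0.007],
  [0.0,-0.0003,0.004,0,0],
  [0.0,-0.0003,0.004,0,0],
  [0.0,-0.0003,0.004,0,0],
  [0.0,0,0,0,0],
  [0.0,0,0,0,0],
])

```text
clock: 12.03
position: [0.5914, -0.0119, 0.0731]
ee_rot: [-0.027, 0.707, 0.028, 0.706]
ft_force: [-1.8, 1.1, 2.0]
grip_width: 0.129
```

```bash
python3 -c "
from h import *;tool();measure(yaw0=94.5);rails();p=camera('scene');save(p,'f.png',(130,310,220,430),3.3)"
```

```text
12.03 [ 0.5914 -0.0119  0.0731] az 94.5 F [-1.83  1.09  1.96] T [0.27 0.25 0.  ] w 11.0 j7 1.82
scene deck 1743 [582.3  65.8] [126.6 195.3] 4.34
  edge L 22 az 95.93 at [0.5209 0.0753] res 2.9
  edge R 25 az 94.52 at [0.6444 0.073 ] res 0.5
side deck 1694 [581.9  61.1] [124.1 197.5] 4.48
  edge L 25 az 94.46 at [0.5207 0.0575] res 0.6
  edge R 21 az 94.5 at [0.6442 0.0512] res 0.6
scene L 285 az 94.58 x@.25 0.4983 y 0.225247059124226 0.3611299662854803
scene R 378 az 94.64 x@.25 0.6406 y 0.2252412923664146 0.36986383432590464
side L 141 az 94.47 x@.25 0.4959 y 0.22545048974961057 0.3647355786342408
```

View pics/f.png

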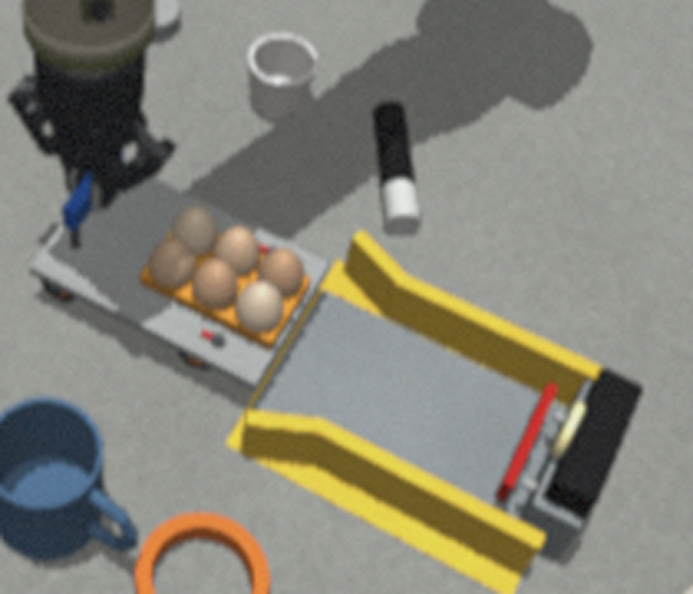

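Call:
step_arm([
  [0.0,-0.0001,0.002,0,-0.005],
  [0.0,-0.00025,0.004,0,0],
  [0.0,-0.0003,0.004,0,0],
  [0.0,-0.0003,0.004,0,0],
  [0.0,-0.0003,0.004,0,0],
  [0.0,-0.0003,0.004,0,0],
  [0.0,-0.0003,0.004,0,0],
  [0.0,-0.0003,0.004,0,0],
  [0.0,-0.0003,0.004,0,0],
  [0.0,-0.0003,0.004,0,0],
  [0.0,-0.0003,0.004,0,0.003],
  [0.0,-0.00015,0.002,0,0.002],
])

```text
clock: 13.58
position: [0.5884, 0.0319, 0.0732]
ee_rot: [-0.028, 0.707, 0.028, 0.707]
ft_force: [-2.1, -1.0, 1.5]
grip_width: 0.133
```

```bash
python3 -c "
from h import *;tool();measure(yaw0=94.5);p=camera('scene');save(p,'g.png',(150,330,240,450),3.3)"
```

```text
13.58 [0.5884 0.0319 0.0732] az 94.49 F [-2.12 -1.03  1.5 ] T [-0.55  0.24 -0.06] w 11.4 j7 1.74
scene deck 1814 [584.1 112.2] [153.3 202.5] 6.44
  edge L 20 az 98.19 at [0.5154 0.1265] res 3.1
  edge R 25 az 91.91 at [0.6436 0.1165] res 3.9
side deck 1563 [576.1 108.1] [130.3 202.5] 4.61
  edge L 25 az 94.92 at [0.5173 0.1024] res 1.4
  edge R 23 az 94.84 at [0.6403 0.104 ] res 1.1
```

View pics/g.png

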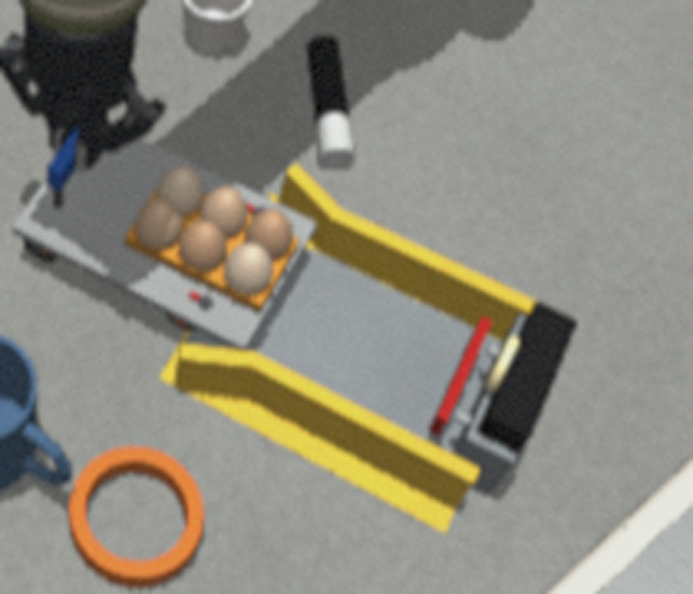

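Call:
step_arm([
  [0.0,-0.00015,0.002,0,0],
  [0.0,-0.00024,0.003,0,0],
  [0.0,-0.00024,0.003,0,0],
  [0.0,-0.00024,0.003,0,0],
  [0.0,-0.00024,0.003,0,0],
  [0.0,-0.00024,0.003,0,0],
  [0.0,-0.00024,0.003,0,0],
  [0.0,-0.00024,0.003,0,0],
])

```text
clock: 14.7
position: [0.5866, 0.0543, 0.0733]
ee_rot: [-0.027, 0.707, 0.028, 0.707]
ft_force: [-0.5, -1.8, 0.5]
grip_width: 0.13
```

Call:
step_arm([
  [0.0,-0.00024,0.003,0,0],
  [0.0,-0.00024,0.003,0,0],
  [0.0,-0.00024,0.003,0,0],
  [0.0,-0.00024,0.003,0,0],
  [0.0,-0.00024,0.003,0,0],
  [0.0,-0.00024,0.003,0,0],
  [0.0,-0.00024,0.003,0,0],
  [0.0,-0.00024,0.003,0,0],
])

```text
clock: 15.37
position: [0.5846, 0.0783, 0.0733]
ee_rot: [-0.027, 0.707, 0.027, 0.707]
ft_force: [-0.5, -2.3, 1.4]
grip_width: 0.129
```

```bash
python3 -c "
from h import *;tool()
for n in ('scene','side'):
  p=camera(n);W=pts(p);c=p['color'].astype(int)
  m=(W[...,1]>.1)&(W[...,1]<.4)&(W[...,0]>.49)&(W[...,0]<.65)&(c[...,0]>110)&(c[...,1]<60)&(c[...,2]<60)&(W[...,2]<.06)&(W[...,1]>.3)
  q=W[m];print(n,len(q),np.percentile(q,[3,50],axis=0).round(4))
  t=W[(abs(W[...,2]-.041)<.005)&(W[...,1]>.05)&(W[...,1]<.31)&(abs(W[...,0]-.569)<.075)&(c.max(-1)-c.min(-1)<25)]
  print(len(t),cv2.minAreaRect(t[:,:2].astype(np.float32)*1000),np.percentile(t[:,1],99.5))
"
```

```text
15.37 [0.5846 0.0783 0.0733] az 94.45 F [-0.53 -2.32  1.42] T [-0.49 -0.01  0.05] w 11.0 j7 1.65
scene 79 [[0.5209 0.3382 0.0456]
 [0.5666 0.3429 0.0485]]
1766 ((574.6724243164062, 155.65582275390625), (128.91726684570312, 195.65713500976562), 5.121860027313232) 0.254652257234966
side 29 [[0.5179 0.3316 0.0392]
 [0.5319 0.3382 0.0484]]
1443 ((575.8514404296875, 153.16392517089844), (126.09243774414062, 199.22703552246094), 4.430107593536377) 0.24638794877543047
```

Call:
step_arm([
  [0.0,-0.0003,0.004,0,0],
  [0.0,-0.0003,0.004,0,0],
  [0.0,-0.0003,0.004,0,0],
  [0.0,-0.0003,0.004,0,0],
  [0.0,-0.0003,0.004,0,0],
  [0.0,-0.0003,0.004,0,0],
  [0.0,-0.0003,0.004,0,0],
  [0.0,-0.0003,0.004,0,0],
  [0.0,-0.0003,0.004,0,0],
])

```text
clock: 16.22
position: [0.5818, 0.1144, 0.0732]
ee_rot: [-0.027, 0.707, 0.027, 0.707]
ft_force: [0.0, -2.6, 1.8]
grip_width: 0.13
```

Call:
step_arm([
  [0.0,-0.00024,0.003,0,0],
  [0.0,-0.00024,0.003,0,0],
  [0.0,-0.00024,0.003,0,0],
  [0.0,-0.00024,0.003,0,0],
  [0.0,-0.00024,0.003,0,0],
  [0.0,-0.00024,0.003,0,0],
  [0.0,-0.00016,0.002,0,0],
  [0.0,-0.00016,0.002,0,0],
])

```text
clock: 16.88
position: [0.5801, 0.1363, 0.0732]
ee_rot: [-0.027, 0.707, 0.028, 0.707]
ft_force: [-0.5, -2.2, 1.5]
grip_width: 0.134
```

```bash
python3 -c "
from h import *;tool();measure(yaw0=94.5)"
```

```text
16.88 [0.5801 0.1363 0.0732] az 94.45 F [-0.48 -2.24  1.52] T [-0.46  0.18  0.07] w 11.4 j7 1.55
scene deck 2029 [573.8 215. ] [149.5 196.1] 1.89
  edge L 18 az 95.92 at [0.5026 0.2386] res 3.3
  edge R 25 az 92.35 at [0.6388 0.2212] res 4.9
side deck 1383 [571.6 236.7] [139.8 251.3] 2.62
  edge L 25 az 94.44 at [0.5088 0.2061] res 2.0
  edge R 25 az 92.58 at [0.6346 0.216 ] res 2.6
```

Call:
step_arm([
  [0.0,-0.00016,0.002,0,0],
  [0.0,-0.00016,0.002,0,0],
  [0.0,-0.00016,0.002,0,0],
  [0.0,-0.00016,0.002,0,0],
  [0.0,-0.00016,0.002,0,0],
  [0.0,-0.00016,0.002,0,0],
  [0.0,-0.00016,0.002,0,0],
  [0.0,-0.00016,0.002,0,0],
])

```text
clock: 17.95
position: [0.5789, 0.1522, 0.0732]
ee_rot: [-0.027, 0.707, 0.027, 0.707]
ft_force: [-1.0, -1.5, 2.0]
grip_width: 0.129
```

Call:
step_arm([
  [0.0,-8e-05,0.001,0,0],
  [0.0,-8e-05,0.001,0,0],
  [0.0,-8e-05,0.001,0,0],
  [0.0,-8e-05,0.001,0,0],
  [0.0,0,0,0,0],
])

```text
clock: 18.37
position: [0.5785, 0.1563, 0.0732]
ee_rot: [-0.027, 0.707, 0.028, 0.707]
ft_force: [0.0, -1.6, 2.2]
grip_width: 0.133
```

Call:
step_arm([
  [0.0,-8e-05,0.001,0,0],
  [0.0,-8e-05,0.001,0,0],
  [0.0,-8e-05,0.001,0,0],
  [0.0,0,0,0,0],
])

```text
clock: 18.7
position: [0.5783, 0.1593, 0.0732]
ee_rot: [-0.027, 0.707, 0.028, 0.707]
ft_force: [0.1, -0.4, 0.8]
grip_width: 0.131
```

Call:
step_arm([
  [0.0,-8e-05,0.001,0,0],
  [0.0,-8e-05,0.001,0,0],
  [0.0,-8e-05,0.001,0,0],
  [0.0,0,0,0,0],
])

```text
clock: 19.03
position: [0.5781, 0.1623, 0.0732]
ee_rot: [-0.027, 0.707, 0.028, 0.707]
ft_force: [-1.1, -0.8, 1.3]
grip_width: 0.132
```

Call:
step_arm([
  [0.0,-8e-05,0.001,0,0],
  [0.0,-8e-05,0.001,0,0],
  [0.0,0,0,0,0],
])

```text
clock: 19.28
position: [0.5779, 0.1643, 0.0732]
ee_rot: [-0.027, 0.707, 0.028, 0.707]
ft_force: [-0.5, -0.8, 1.1]
grip_width: 0.127
```

Call:
step_arm([
  [0.0,-8e-05,0.001,0,0],
  [0.0,0,0,0,0],
])

```text
clock: 19.45
position: [0.5779, 0.1649, 0.0732]
ee_rot: [-0.027, 0.707, 0.027, 0.707]
ft_force: [-0.6, -1.2, 1.8]
grip_width: 0.13
```

Call:
step_arm([
  [0.0,-8e-05,0.001,0,0],
  [0.0,0,0,0,0],
])

```text
clock: 19.62
position: [0.5779, 0.1653, 0.0733]
ee_rot: [-0.028, 0.707, 0.027, 0.707]
ft_force: [-0.7, -4.5, 2.2]
grip_width: 0.13
```

Call:
step_arm([
  [0.0,-8e-05,0.001,0,0],
  [0.0,0,0,0,0],
])

```text
clock: 19.78
position: [0.5779, 0.1657, 0.0733]
ee_rot: [-0.028, 0.707, 0.027, 0.707]
ft_force: [-1.5, -6.8, 1.5]
grip_width: 0.134
```

Call:
step_arm([
  [0.0,-8e-05,0.001,0,0],
  [0.0,0,0,0,0],
])

```text
clock: 19.95
position: [0.5779, 0.166, 0.0733]
ee_rot: [-0.028, 0.707, 0.026, 0.707]
ft_force: [-0.4, -8.3, 2.6]
grip_width: 0.127
```

Call:
step_arm([
  [0.0,0,0,0,0],
  [0.0,0,0,0,0],
])

```text
clock: 20.12
position: [0.5779, 0.166, 0.0733]
ee_rot: [-0.028, 0.707, 0.026, 0.707]
ft_force: [-0.5, -7.7, 2.9]
grip_width: 0.132
```

Call:
step_arm([
  [0.0,-8e-05,0.001,0,0],
  [0.0,0,0,0,0],
  [0.0,0,0,0,0],
  [0.0,0,0,0,0],
])

```text
clock: 20.45
position: [0.5779, 0.1663, 0.0733]
ee_rot: [-0.028, 0.707, 0.026, 0.707]
ft_force: [-1.1, -10.7, 3.0]
grip_width: 0.128
```

Call:
step_arm([
  [0.0,0,0,0,0],
  [0.0,0,0,0,0],
  [0.0,0,0,0,0],
  [0.0,0,0,0,0],
  [0.0,0,0,0,0],
  [0.0,0,0,0,0],
  [0.0,0,0,0,0],
  [0.0,0,0,0,0],
  [0.0,0,0,0,0],
  [0.0,0,0,0,0],
  [0.0,0,0,0,0],
  [0.0,0,0,0,0],
])

```text
clock: 21.45
position: [0.5779, 0.1663, 0.0733]
ee_rot: [-0.028, 0.707, 0.026, 0.707]
ft_force: [-0.2, -10.2, 3.2]
grip_width: 0.134
```

```bash
python3 -c "
from h import *;tool()"
```

```text
21.45 [0.5779 0.1663 0.0733] az 94.33 F [ -0.17 -10.18   3.24] T [-2.04  0.08  0.19] w 11.5 j7 1.5
```

Call:
step_arm([
  [0.0,8e-05,-0.001,0,0],
  [0.0,8e-05,-0.001,0,0],
  [0.0,0,0,0,0],
], force=20)

```text
clock: 21.7
position: [0.5779, 0.1657, 0.0732]
ee_rot: [-0.027, 0.707, 0.027, 0.707]
ft_force: [-0.2, -6.3, 2.2]
grip_width: 0.131
```

Call:
step_arm([
  [0.0,8e-05,-0.001,0,0],
  [0.0,0,0,0,0],
])

```text
clock: 21.87
position: [0.5779, 0.1654, 0.0732]
ee_rot: [-0.027, 0.707, 0.027, 0.707]
ft_force: [-0.0, -4.3, 1.7]
grip_width: 0.136
```

```bash
python3 -c "
from h import *;tool()"
```

```text
21.87 [0.5779 0.1654 0.0732] az 94.42 F [-0.   -4.29  1.75] T [-1.11  0.03  0.06] w 11.6 j7 1.5
```

Call:
step_arm([
  [0.0,8e-05,-0.001,0,0],
  [0.0,2e-05,-0.0003,0,0],
  [0.0,0,0,0,0],
  [0.0,0,0,0,0],
])

```text
clock: 22.2
position: [0.5779, 0.1651, 0.0733]
ee_rot: [-0.027, 0.707, 0.028, 0.707]
ft_force: [1.0, -1.0, -0.2]
grip_width: 0.128
```

Call:
step_arm([
  [0.0,0,0,0,0],
])

```text
clock: 22.28
position: [0.5779, 0.1651, 0.0733]
ee_rot: [-0.027, 0.707, 0.028, 0.707]
ft_force: [-0.3, -1.4, 0.7]
grip_width: 0.125
```

Call:
step_arm([
  [0.0,0,0,0,0],
])

```text
clock: 22.37
position: [0.5779, 0.165, 0.0732]
ee_rot: [-0.027, 0.707, 0.028, 0.707]
ft_force: [-0.3, -1.8, -0.0]
grip_width: 0.127
```

Call:
step_arm([
  [0.013,0,0,0,0],
  [0.015,0,0,0,0],
  [0.018,0,0,0,0],
  [0.022,0,0,0,0],
  [0.028,0,0,0,0],
  [0.034,0,0,0,0],
  [0.04,0,0,0,0],
  [0.04,0,0,0,0],
])

```text
clock: 23.03
position: [0.5779, 0.1647, 0.0732]
ee_rot: [-0.027, 0.707, 0.027, 0.707]
ft_force: [-0.5, -0.3, -1.0]
grip_width: 0.47
```

```bash
python3 -c "
from h import *;tool();measure(('side',),yaw0=94.5)
p=camera('wrist');save(p,'i.png',None,1.5)
p=camera('scene');save(p,'j.png',(170,340,260,460),3.3)"
```

```text
23.03 [0.5779 0.1647 0.0732] az 94.44 F [-0.5  -0.32 -0.98] T [-0.04  0.03 -0.01] w 40.1 j7 1.51
side deck 1297 [566.6 249. ] [141.1 220.1] 4.72
  edge L 25 az 95.05 at [0.5057 0.2343] res 3.6
  edge R 25 az 93.69 at [0.6317 0.2442] res 2.9
```

View pics/j.png

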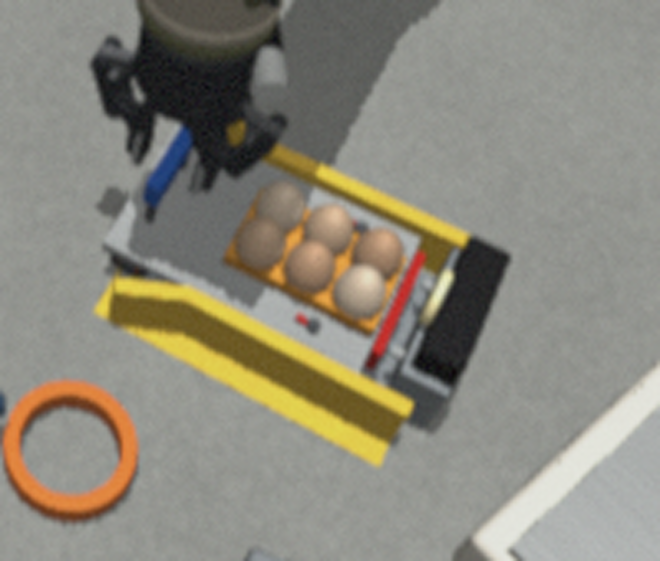

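View pics/i.png

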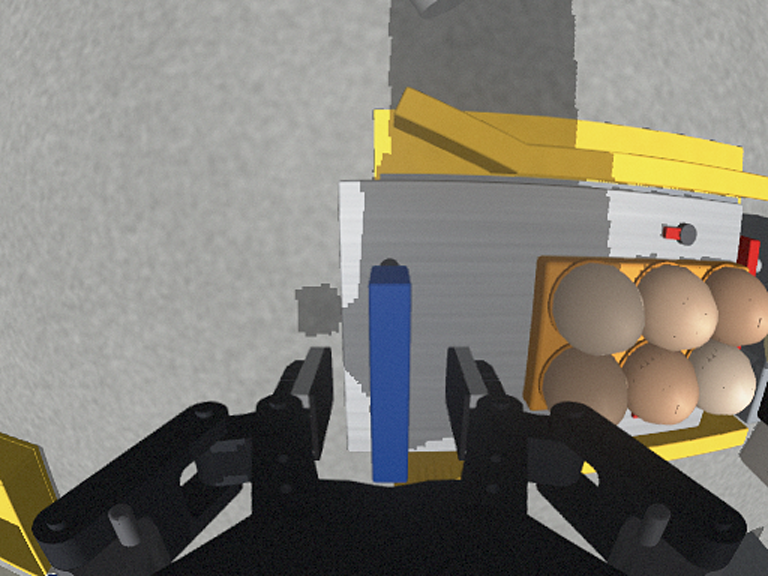

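```bash
cat >> h.py <<'E'
def barpos():
    """bar's two edge columns in wrist picture (raw pixels), averaged over rows, subpixel, plus tray-edge column"""
    r=[]
    for _ in range(4):
        g=camera("wrist")["color"].astype(float); b=(g[190:300,225:295,2]-g[190:300,225:295,0]); b=np.clip(b,0,80)/80
        s=b.sum(1); x=(b*np.arange(225,295)).sum(1)/s; r.append((x.mean(),s.mean()))
    print("bar col",np.round(r,3).tolist())
E
python3 -c "
from h import *;tool();barpos()"
```

```text
23.33 [0.5779 0.1647 0.0732] az 94.44 F [0.06 0.23 0.78] T [-0.03  0.02  0.04] w 39.9 j7 1.51
bar col [[259.705, 28.532], [259.698, 28.53], [259.697, 28.536], [259.694, 28.529]]
```

Call:
step_arm([
  [0.04,0,0,0,0],
  [0.04,0,0,0,0],
  [0.04,0,0,0,0],
  [0.04,0,0,0,0],
  [0.04,0,0,0,0],
  [0.04,0,0,0,0],
  [0.04,0,0,0,0],
  [0.04,0,0,0,0],
  [0.04,0,0,0,0],
  [0.04,0,0,0,0],
  [0.04,0,0,0,0],
  [0.04,0,0,0,0],
])

```text
clock: 24.53
position: [0.5779, 0.1647, 0.0733]
ee_rot: [-0.027, 0.707, 0.027, 0.707]
ft_force: [0.5, 0.3, 0.2]
grip_width: 0.468
```

```bash
python3 -c "
from h import *;tool();barpos()"
```

```text
24.53 [0.5779 0.1647 0.0733] az 94.45 F [0.49 0.26 0.19] T [-0.05  0.05 -0.01] w 40.0 j7 1.51
bar col [[259.699, 28.534], [259.711, 28.532], [259.701, 28.536], [259.698, 28.521]]
```

Call:
step_arm([
  [0.04,-0.0003,0.004,0,0],
  [0.04,-0.0003,0.004,0,0],
  [0.04,-0.00024,0.003,0,0],
  [0.04,-8e-05,0.001,0,0],
  [0.04,0,0,0,0],
  [0.04,0,0,0,0],
])

```text
clock: 25.23
position: [0.5769, 0.1768, 0.0732]
ee_rot: [-0.028, 0.707, 0.028, 0.707]
ft_force: [0.1, 0.5, -0.6]
grip_width: 0.467
```

Call:
step_arm([
  [0.04,-4e-05,0.0005,0,0],
  [0.04,0,0,0,0],
])

```text
clock: 25.4
position: [0.577, 0.1771, 0.0733]
ee_rot: [-0.027, 0.707, 0.027, 0.707]
ft_force: [0.4, 1.0, 0.4]
grip_width: 0.469
```

Call:
step_arm([
  [0.04,-4e-05,0.0005,0,0],
  [0.04,0,0,0,0],
])

```text
clock: 25.57
position: [0.5769, 0.1777, 0.0732]
ee_rot: [-0.027, 0.707, 0.027, 0.707]
ft_force: [-0.4, 0.4, 0.2]
grip_width: 0.468
```

Call:
step_arm([
  [0.04,-4e-05,0.0005,0,0],
  [0.04,0,0,0,0],
])

```text
clock: 25.73
position: [0.5768, 0.1783, 0.0733]
ee_rot: [-0.027, 0.707, 0.027, 0.707]
ft_force: [-0.9, -0.1, -0.1]
grip_width: 0.47
```

Call:
step_arm([
  [0.04,-4e-05,0.0005,0,0],
  [0.04,0,0,0,0],
])

```text
clock: 25.9
position: [0.5768, 0.1788, 0.0732]
ee_rot: [-0.027, 0.707, 0.027, 0.707]
ft_force: [0.7, 1.2, -0.6]
grip_width: 0.469
```

Call:
step_arm([
  [0.04,-4e-05,0.0005,0,0],
  [0.04,0,0,0,0],
])

```text
clock: 26.07
position: [0.5768, 0.1788, 0.0732]
ee_rot: [-0.027, 0.707, 0.027, 0.707]
ft_force: [0.8, -1.9, 0.1]
grip_width: 0.466
```

Call:
step_arm([
  [0.04,-4e-05,0.0005,0,0],
  [0.04,0,0,0,0],
])

```text
clock: 26.23
position: [0.5768, 0.179, 0.0733]
ee_rot: [-0.027, 0.707, 0.027, 0.707]
ft_force: [-1.0, -3.9, 0.4]
grip_width: 0.469
```

Call:
step_arm([
  [0.04,-4e-05,0.0005,0,0],
  [0.04,0,0,0,0],
])

```text
clock: 26.4
position: [0.5768, 0.1793, 0.0733]
ee_rot: [-0.027, 0.707, 0.027, 0.707]
ft_force: [0.7, -5.5, 1.6]
grip_width: 0.467
```

Call:
step_arm([
  [0.04,-4e-05,0.0005,0,0],
  [0.04,0,0,0,0],
])

```text
clock: 26.57
position: [0.5768, 0.1795, 0.0732]
ee_rot: [-0.028, 0.707, 0.027, 0.707]
ft_force: [0.0, -5.2, 0.9]
grip_width: 0.466
```

Call:
step_arm([
  [0.04,-4e-05,0.0005,0,0],
  [0.04,0,0,0,0],
])

```text
clock: 26.73
position: [0.5768, 0.1796, 0.0733]
ee_rot: [-0.028, 0.707, 0.026, 0.707]
ft_force: [-0.2, -6.5, 1.4]
grip_width: 0.466
```

Call:
step_arm([
  [0.04,2e-05,-0.0003,0,0],
  [0.04,2e-05,-0.0003,0,0],
  [0.04,2e-05,-0.0003,0,0],
  [0.04,2e-05,-0.0003,0,0],
  [0.04,2e-05,-0.0003,0,0],
  [0.04,2e-05,-0.0003,0,0],
  [0.04,2e-05,-0.0003,0,0],
  [0.04,2e-05,-0.0003,0,0],
  [0.04,2e-05,-0.0003,0,0],
  [0.04,2e-05,-0.0003,0,0],
  [0.04,2e-05,-0.0003,0,0],
  [0.04,2e-05,-0.0003,0,0],
])

```text
clock: 27.73
position: [0.5766, 0.1783, 0.0732]
ee_rot: [-0.027, 0.707, 0.028, 0.706]
ft_force: [-0.2, 0.2, 0.8]
grip_width: 0.466
```

Call:
step_arm([
  [0.04,0.0003,-0.004,0,0],
  [0.04,0.0003,-0.004,0,0],
  [0.04,0.00024,-0.003,0,0],
  [0.04,0,0,0,0],
  [0.04,0,0,0,0],
])

```text
clock: 28.15
position: [0.5777, 0.1662, 0.0733]
ee_rot: [-0.027, 0.707, 0.027, 0.707]
ft_force: [0.1, 0.3, 0.4]
grip_width: 0.471
```

```bash
python3 -c "
from h import *;tool();barpos()"
```

```text
28.15 [0.5777 0.1662 0.0733] az 94.41 F [0.07 0.28 0.43] T [-0.03  0.02  0.  ] w 40.2 j7 1.5
bar col [[256.521, 28.49], [255.859, 28.509], [255.507, 28.512], [255.34, 28.558]]
```

Call:
step_arm([
  [0.04,0,-0.001,0,0],
  [0.04,0,0,0,0],
  [0.04,0,0,0.005,0],
  [0.04,0,0,0.01,0],
  [0.04,0,0,0.02,0],
  [0.04,0,0,0.03,0],
  [0.04,0,0,0.03,0],
  [0.04,0,0,0.03,0],
  [0.04,0,0,0.03,0],
  [0.04,0,0,0,0],
  [0.04,0,0,0,0],
])

```text
clock: 29.27
position: [0.5787, 0.1657, 0.2309]
ee_rot: [-0.027, 0.705, 0.028, 0.708]
ft_force: [0.4, -0.3, 0.3]
grip_width: 0.472
```

```bash
python3 -c "
from h import *;tool()
p=camera('scene');save(p,'k.png',(170,340,260,460),3.3)
q=camera('side');W=pts(q);c=q['color'].astype(int)
for n,r in(('scene',p),('side',q)):
  W=pts(r);c=r['color'].astype(int)
  b=W[(c[...,2]>80)&(c[...,0]<70)&(c[...,2]-c[...,1]>40)&(abs(W[...,2]-.09)<.015)&(abs(W[...,1]-.165)<.03)&(abs(W[...,0]-.575)<.06)]
  if len(b):print(n,len(b),cv2.minAreaRect(b[:,:2].astype(np.float32)*1000),b[:,2].max())
"
```

```text
29.27 [0.5787 0.1657 0.2309] az 94.44 F [ 0.36 -0.34  0.32] T [ 0.01 -0.01  0.  ] w 40.3 j7 1.44
scene 114 ((576.9048461914062, 166.32217407226562), (69.03203582763672, 10.706864356994629), 3.679537534713745) 0.0985369400906837
side 178 ((574.9417114257812, 161.4863739013672), (68.16899108886719, 15.170367240905762), 4.838970184326172) 0.09843007037207929
```

View pics/k.png

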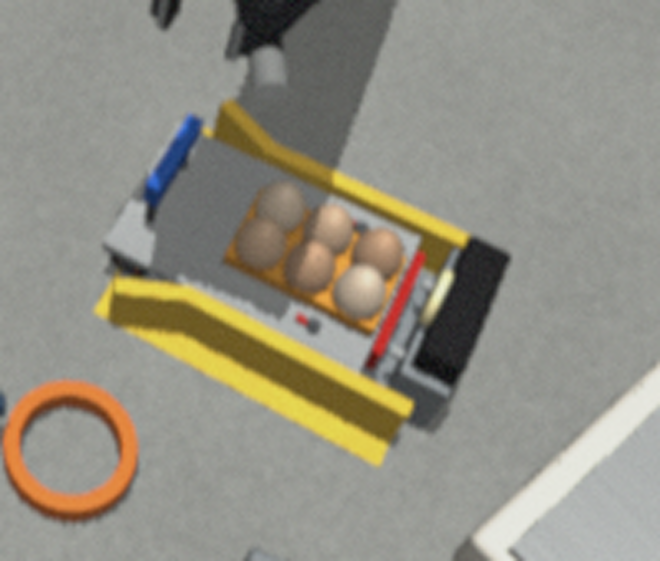

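```bash
python3 -c "
from h import *;print(ticket.hand_in())"
```

```text
the job is handed in; nothing more can be done
None
```

The caddy is in the dock with its nose on the red pad and the castors trailing. I handed the job in at about 29 s; no verdict is reported.

- **Rolling in:** I gripped the blue bar and rolled the caddy straight for about 180 mm. I then curved it about 13° onto the dock's line before the nose reached the mouth. A picture just before the mouth showed the castors trailing. Forces stayed at 3 N or less on the way in between the rails.
- **Pressing:** I held the caddy against the pad at about 10 N on the wrist sensor for just over a second. That is roughly 9 N on the pad once rolling drag is taken off, and the highest reading was 10.7 N. I then eased back to about 1.4 N and let go.
- **After letting go:** The bar stayed still for over a second. A light push with one finger met resistance at once, with no free roll, so the nose was on the pad. That push reached 6.5 N, and I backed it off slowly before raising the arm clear.
- **Last picture:** Nose at the pad, castor pointer trailing, and the caddy square and about 1 mm off the dock's middle line.

- **Not confirmed:** I inferred the remaining contact on the pad after that last push and did not measure it again.
- **Disagreements:** The two cameras differ by 3 to 5 mm along the dock, so I averaged them. Just after I gripped the bar, a height correction pulled up on the caddy with about 7 N for roughly a second, raising the tool about 2 mm. I corrected it within the next two moves.

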